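# Wedge the print bed's build plate up off its seats

## Robot

A 7-joint arm with a two-finger parallel gripper is mounted at the origin on the work surface. World frame = base frame: x ahead of the robot, y to its left, z up, the work surface at z = 0. Lengths are in m, angles in rad, forces in N, time in s.
With the tool pointing down it reaches from about 0.4 to 0.85 m from the base axis. Payload 4.5 kg.
Tool frame: the origin (TCP) lies midway between the tips of the shut fingers; the grasp point (between the pads) lies 19 mm behind it; x points along the fingers, y is the direction in which the jaws open and shut, and the axes are right-handed (so a half turn about x gives the same grasp; the last joint's range is limited). The gripper opens to 88 mm and grips with 3 to 60 N. Pads are 18 mm wide; open, the fingers measure 123 mm over their backs; the gripper's body (75 mm by 187 mm) begins 45 mm behind the grasp point.
Start: joints at [0.034, 0.689, -0.195, 1.565, 0.157, 0.902, -0.215], TCP at [0.625, 0, 0.239] pointing down, gripper open.
Joint ranges: [-3.01, 3.01], [-0.46, 2.08], [-1.47, 1.51], [0.13, 2.56], [-1, 4.14], [0.04, 2.09], [-2.66, 2.66]. Speed limits (rad/s): [2.57, 2.57, 3.14, 3.14, 3.14, 3.14, 3.14].

## Interface

Orientations are given as [roll, pitch, yaw] about the fixed x, y, z axes, in that order (R = Rz(yaw) Ry(pitch) Rx(roll)).
In Python, from cell import arm, vision, job gives the robot as it stands.
- The arm moves only by the tool arm_command, never from a script. Its argument "moves" is a list of rows, each an object of numbers: "grip": the finger opening in m, from 0 to 0.0881; "dx", "dy", "dz": the shift along the tool's x, y, z in m; "rx", "ry", "rz": the turn, a rotation vector about the tool's x, y, z in degrees. A call has 1 to 5 rows; each row is the pose to reach, as a shift and turn from the pose commanded when the call began, along the tool's axes at that moment; what a row does not reach only later rows make up. A row lasts 1/8 s, in which the tool goes at most 62.5 mm and 10.7 degrees, less where a joint would pass 70% of its speed; a pose out of reach is approached as far as the arm can. A call with a gripper value outside its range is refused whole. The fingers move at their own pace and stop on an object; the grip force is fixed at half the most. Time passes only in rows, so rows that repeat a pose let the fingers close. It gives the time, the measured TCP pose, the force and the opening at its end, in the units of the state.
- arm.read_state(): the state, without advancing time (a new reading comes with each control period).
- vision.snapshot(name): name is "scene" or "side" or "wrist"; returns a dict with "pixels" (480x640x3 uint8, red, green, blue), "depth" (480x640 float32, m along the optical axis (not along the pixel's ray), 0 where there is no reading), "fx", "fy", "cx", "cy" (pixels), "view" (4x4, takes a point from world to camera coordinates). Camera axes: x right, y up, looking along -z (the intrinsics and any distortion apply to the point x, -y, -z); pixel columns grow to the right and rows downward; lengths in m; the calibration is good to about 2 mm. A picture is of the moment at which its call begins.
- job.finish_job(): hands the job in, once; it reports no verdict.
The state is a dict: "clock": time; "joint_pos": joint angles; "qvel": joint speeds; "joint_torque": joint torques, N m; "tool_pos": TCP position; "tool_rot": TCP orientation; "ft_force": force on the tool from outside, world axes, zero at the start; "wrist_torque": the same for the moment, N m; "width": finger opening in m.
Only numpy, scipy, OpenCV 4.12 (cv2) and the standard library are available. Lean on these libraries where they do the work, as an engineer would, in place of code of your own. Each camera call takes 0.05 s, during which the arm holds its last target.

## Task

Slide the latch at the front of the 3D printer bed fully open, then push the thin end of the loose wedge into the notch behind it, under the middle of the build plate's front edge, until that edge has just lifted off its seats, by about 5 mm. Finish holding it there: the wedge still gripped, flat on the bench, and carrying the plate by itself. Do not touch the plate with the robot or anything but the wedge, and leave the spacer block, spool and screwdriver where they are.

Things in the scene. Friction and masses are not known exactly. Their poses are not given: they have to be found in the camera images.
- bed: Print bed unit: dark steel carrier 220 mm wide, fixed to the bench; its position and yaw (up to 0.25 rad) vary. Origin on the bench under the middle of the resting plate's front edge; x horizontal into the bed, the way the wedge is pushed, y to the bed's left, z up
- notch (a point): Fixed point of the bed, 10 mm straight above its origin, same axes. Here the notch begins: a gap 56 mm wide (y -28 to 28 mm) and 110 mm deep (x 0 to 110 mm) between two 10 mm high seats, open to the front; the bare bench is its floor, the plate its roof
- plate: Aluminium build plate 200 x 220 x 6 mm (0.5 to 1 kg with the white printed parts on its rear half, up to 52 mm above it), hinged at its rear, 195 mm behind the front edge; it lies on the seats by its weight alone. Origin: middle of its front lower edge, 10 mm above the bench at rest; the origin's height less 10 mm is the lift. x to the rear, z up
- latch (a joint): Travel in m of the sliding latch, towards the bed's right (-y). Near 0 its steel tongue (bed frame: x -29 to -9 mm, y -25 to 25 mm, z 1 to 12 mm) stands across the mouth of the notch; 0.06 is fully open, at its stop. It takes about 2 N and stays where it is left
- latch_grip (a point): On the latch's black upright fin, to the right of the tongue and 19 mm in front of the plate's edge, 36 mm above the bench. The fin is 12 mm wide along the slide, 22 mm across it, free from 16 to 47 mm above the bench. At travel 0 it lies at y = -55 mm of notch. x, y axes as notch
- wedge_grip (a point): Centre of the wedge's rear grip block, 17 mm above the bench. The wedge is loose grey plastic, about 100 g, flat underside, 135 mm long (x), 26 mm wide (y). The grip block is 35 mm long, 34 mm high; ahead of it (+x) a 100 mm ramp falls evenly from 20 mm to 3 mm high at the thin end, 117.5 mm ahead of this point
- wedge: The same wedge; origin at the middle of its underside, 50 mm ahead of the grip block's centre, x towards the thin end, y across, z up. It can lie left or right on the bench, changing places with the spacer
- spacer: Bystander: a plain straight grey bar 130 x 26 x 22 mm, no ramp. Origin mid underside
- spool: Bystander: spool of filament lying flat, 190 mm across, 64 mm high. Origin mid underside
- driver: Bystander: black-handled screwdriver 190 mm long, lying along its x axis, 26 mm high. Origin mid underside
Not all that is in view belongs to the job. Leave any blue look-alike of the wedge alone.

How it is judged:
By the outcome, as a careful person would: the job done as asked, in the order asked, and still so for the second after the job is handed in, while the arm keeps its last pose, push and grip.
It also fails if it takes over 54 s, if anything falls off the work surface, if the arm or the gripper's body presses on something with over 40 N, if the wrist force passes 120 N, or if a joint passes its speed limit or range.

## Working session

There is one attempt and no reset: what is moved stays moved. The work goes in short steps, Python scripts to look and compute and a tool call to move; the robot and the scene stay as the last step left them, time stands still between calls to the robot, and variables do not carry over. Pictures are saved under pics/ and viewed, and the job is handed in when it is done.

Besides the shell and the picture viewer there is one more tool, called after "Call:" as name(argument=value, ...) on one line, values as JSON. arm_command: Moves the arm, as the interface text tells. Its arguments: {"type":"object","properties":{"moves":{"type":"array","items":{"type":"object","properties":{"grip":{"type":"number"},"dx":{"type":"number"},"dy":{"type":"number"},"dz":{"type":"number"},"rx":{"type":"number"},"ry":{"type":"number"},"rz":{"type":"number"}}}}},"required":["moves"]}

```bash
mkdir -p pics; ls; python3 - <<'E'
from cell import arm, vision, job
import cv2,numpy as np
s=arm.read_state();print({k:np.round(v,4).tolist() for k,v in s.items()})
for n in ["scene","side","wrist"]:
    d=vision.snapshot(n);np.savez(f"pics/{n}0.npz",**d)
    cv2.imwrite(f"pics/{n}0.png",d["pixels"][:,:,::-1]);print(n,d["fx"],d["fy"],d["cx"],d["cy"],np.round(d["view"],3).tolist(),d.keys())
E
```

```text
pics
{'clock': 0.0, 'joint_pos': [0.0338, 0.69, -0.1945, 1.5664, 0.1573, 0.9025, -0.2151], 'qvel': [0.0016, 0.0008, -0.0001, -0.0026, -0.0007, -0.0008, 0.0016], 'joint_torque': [0.0003, -52.7572, -1.2669, -15.3434, -0.0526, 0.0066, 0.0002], 'tool_pos': [0.6244, -0.0001, 0.2379], 'tool_rot': [-1.5052, 1.5689, -3.0759], 'ft_force': [-0.0428, -0.1212, -0.3771], 'wrist_torque': [0.0039, -0.0249, -0.073], 'width': 0.088}
scene 583.2716634428006 583.2716634428006 318.5372399390465 232.9711309877238 [[-0.442, 0.897, -0.019, 0.241], [-0.564, -0.261, 0.783, 0.255], [0.697, 0.357, 0.622, -1.888], [0.0, 0.0, 0.0, 1.0]] dict_keys(['pixels', 'depth', 'fx', 'fy', 'cx', 'cy', 'view'])
side 536.386602724793 536.386602724793 334.35270226240004 236.66765705658287 [[0.961, -0.275, 0.001, -0.522], [0.156, 0.55, 0.82, -0.13], [-0.226, -0.788, 0.572, -1.302], [0.0, 0.0, 0.0, 1.0]] dict_keys(['pixels', 'depth', 'fx', 'fy', 'cx', 'cy', 'view'])
wrist 388.1008464342907 388.1008464342907 316.99528052185747 242.03418962558732 [[1.0, -0.001, -0.002, -0.624], [0.0, 0.959, -0.285, 0.039], [0.002, 0.285, 0.959, -0.39], [0.0, 0.0, 0.0, 1.0]] dict_keys(['pixels', 'depth', 'fx', 'fy', 'cx', 'cy', 'view'])
```

View pics/scene0.png

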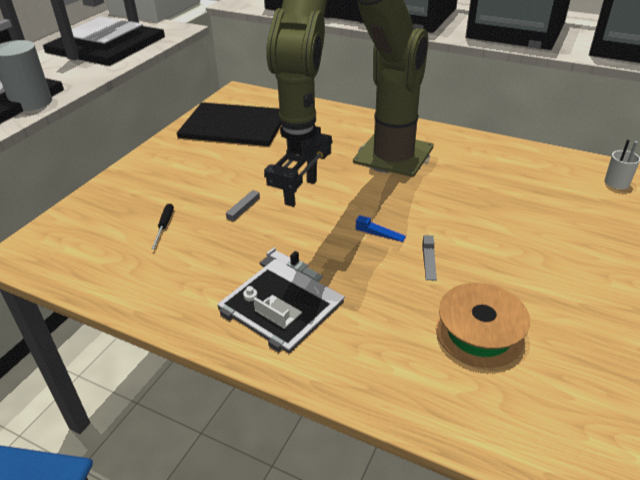

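View pics/side0.png

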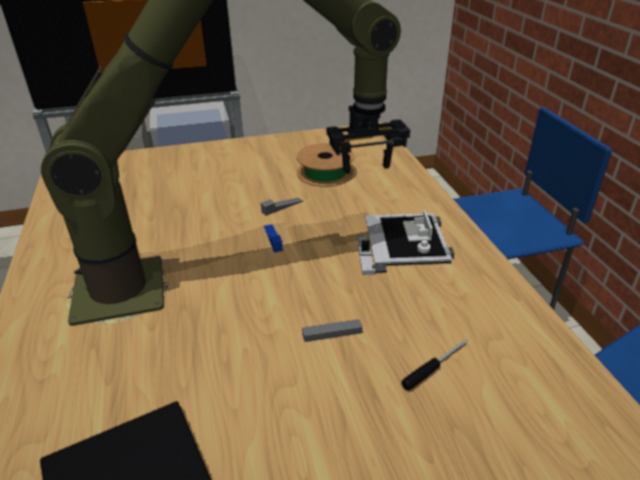

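View pics/wrist0.png

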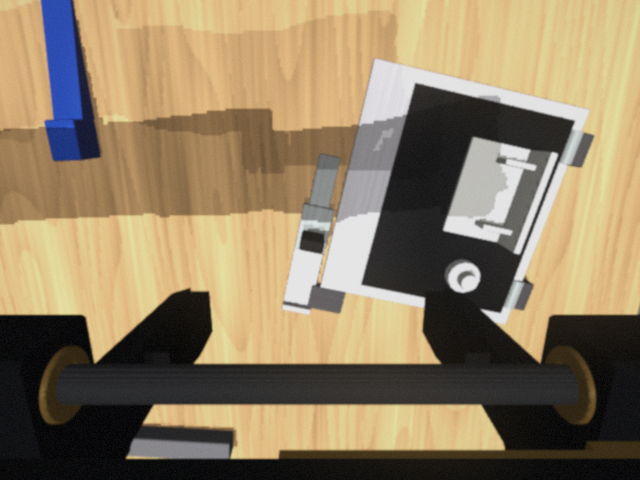

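The wedge candidates in the scene image are a grey ramped part at (430,257), a blue look-alike at (380,229) and a plain grey bar at (243,206). The grey ramped part fits the description. I'll confirm it in crops.

```bash
cat > h.py <<'E'
import numpy as np,cv2
def load(n): return dict(np.load(f"pics/{n}.npz"))
def K(d): return np.array([[d["fx"],0,d["cx"]],[0,d["fy"],d["cy"]],[0,0,1.]])
def ray(d,u,v):
    R=d["view"][:3,:3];t=d["view"][:3,3];c=-R.T@t
    r=R.T@np.array([(u-d["cx"])/d["fx"],-(v-d["cy"])/d["fy"],-1.]);return c,r
def onz(d,u,v,z):
    c,r=ray(d,u,v);return c+r*(z-c[2])/r[2]
def dep(d,u,v):
    c,r=ray(d,u,v);return c+r*float(d["depth"][int(round(v)),int(round(u))])
def tri(*obs):
    A=np.zeros((3,3));b=np.zeros(3)
    for d,u,v in obs:
        c,r=ray(d,u,v);r=r/np.linalg.norm(r);P=np.eye(3)-np.outer(r,r);A+=P;b+=P@c
    p=np.linalg.solve(A,b)
    return p
def proj(d,p):
    q=d["view"][:3,:3]@np.asarray(p)+d["view"][:3,3]
    return np.array([d["cx"]+d["fx"]*q[0]/-q[2],d["cy"]-d["fy"]*q[1]/-q[2]])
def crop(d,u0,v0,u1,v1,s,name):
    im=cv2.resize(d["pixels"][v0:v1,u0:u1,::-1],None,fx=s,fy=s,interpolation=cv2.INTER_CUBIC);cv2.imwrite(f"pics/{name}.png",im)
E
python3 - <<'E'
from h import *
S=load("scene0");D=load("side0");W=load("wrist0")
a=cv2.resize(S["pixels"][215:295,370:470,::-1],None,fx=8,fy=8,interpolation=cv2.INTER_CUBIC)[:300*2]
cv2.imwrite("pics/c1.png",a[:600,:800]);
crop(D,240,180,340,255,8,"c2")
crop(W,270,40,400,330,2,"c3")
W1=W["pixels"][140:320,270:390,::-1];cv2.imwrite("pics/c3.png",cv2.resize(W1,None,fx=3.3,fy=3.3,interpolation=cv2.INTER_CUBIC))
crop(S,210,240,360,352,5,"c4")
for n,d,pts in [("W",W,[(375,60),(325,290),(588,110),(505,322),(313,240),(200,250)]),("S",S,[(430,245),(60,250),(294,256)]),("D",D,[(270,208),(300,300)])]:
    for p in pts: print(n,p,dep(d,*p).round(4), d["depth"][p[1],p[0]])
E
```

```text
W (375, 60) [0.6746 0.1285 0.0171] 0.3360756
W (325, 290) [ 0.6326 -0.09    0.0105] 0.40462294
W (588, 110) [0.869  0.0875 0.014 ] 0.35038397
W (505, 322) [ 0.8213 -0.1232  0.0177] 0.4068342
W (313, 240) [ 0.6207 -0.0255  0.0456] 0.3526191
W (200, 250) [ 0.5031 -0.0491  0.0014] 0.40196553
S (430, 245) [0.4239 0.2576 0.0271] 1.4837167
S (60, 250) [ 0.8212 -0.6233  0.0012] 1.5376444
S (294, 256) [ 0.6284 -0.0243  0.0475] 1.4292816
D (270, 208) [0.4158 0.2436 0.0193] 1.5768929
D (300, 300) [ 0.4143 -0.1531 -0.0006] 1.2751414
```

View pics/c1.png

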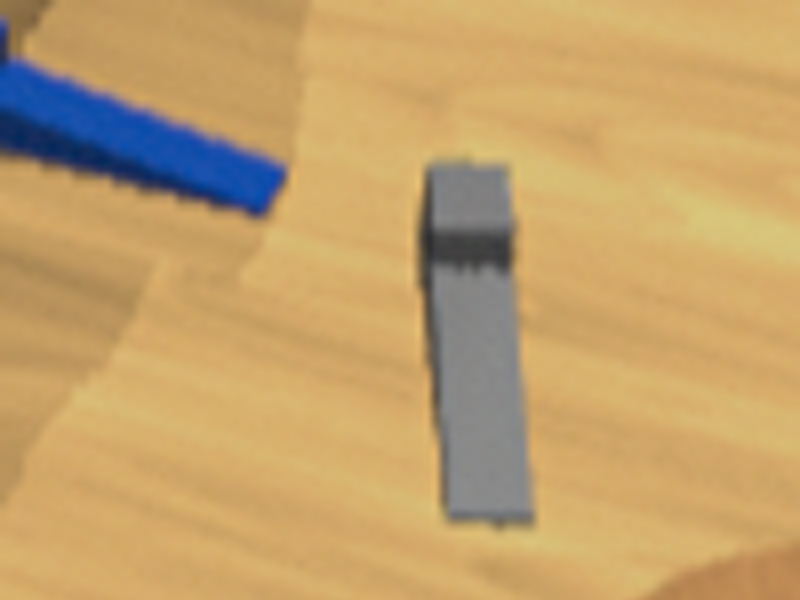

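View pics/c2.png

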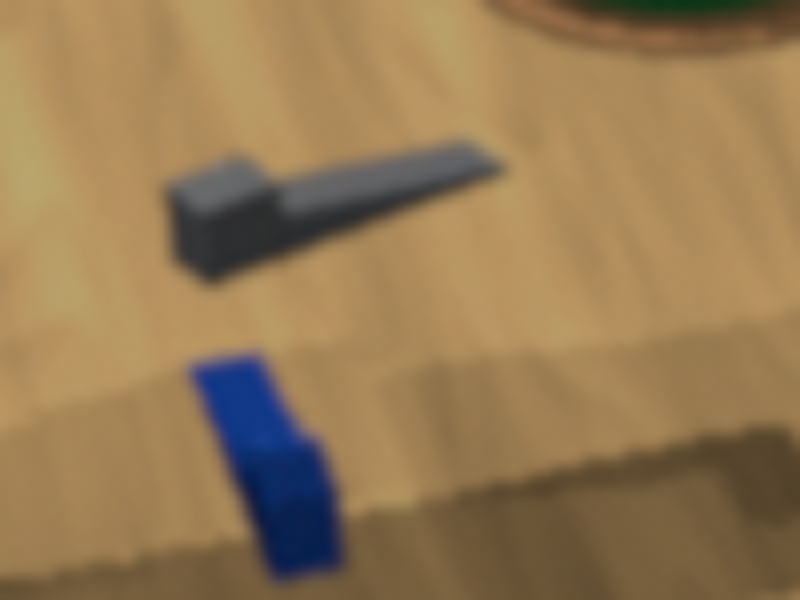

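View pics/c3.png

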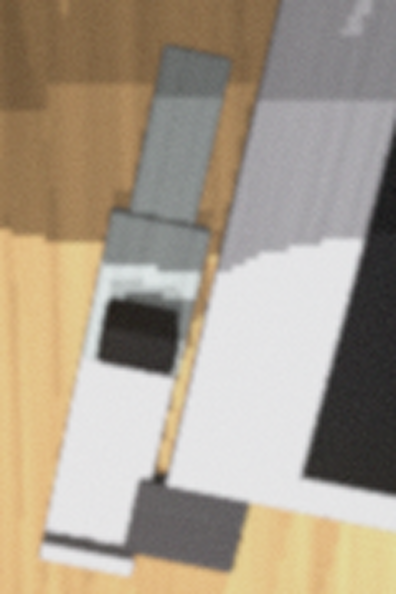

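View pics/c4.png

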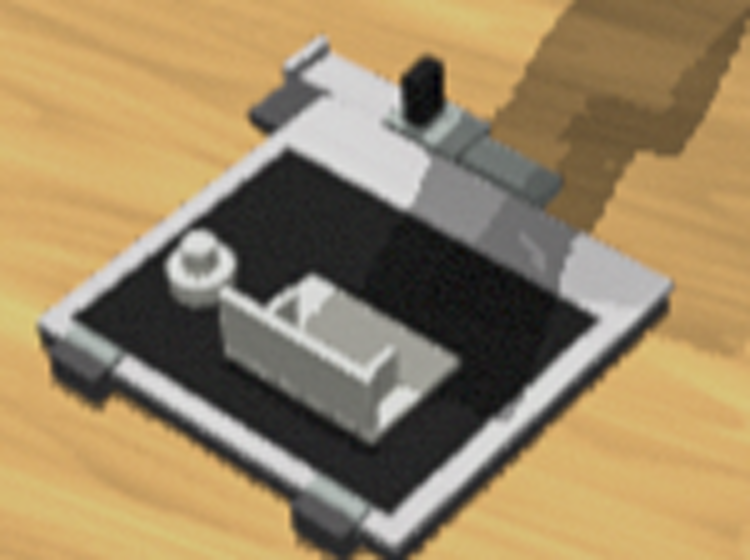

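```bash
python3 - <<'E'
from h import *
S=load("scene0");D=load("side0");W=load("wrist0")
for d in(S,D,W): print("cam",ray(d,0,0)[0].round(3))
c=[onz(W,*p,0.016) for p in [(375,59),(588.5,109.5),(504.5,323),(322,288.5)]]
for p in c: print(p.round(4))
print([np.linalg.norm(c[i]-c[(i+1)%4]).round(4) for i in range(4)])
yaw=np.arctan2(*( (c[1]-c[0])[1::-1]));print(yaw, np.arctan2(*((c[2]-c[3])[1::-1])), np.arctan2(-(c[0]-c[3])[0],(c[0]-c[3])[1]))
# scene: plate corners top, from crop c4 (/5 + (210,240))
for q in [(672,285),(322,92)]:
    u,v=q[0]/5+210,q[1]/5+240;print("S",onz(S,u,v,0.016).round(4),(u,v))
# triangulate
print("tri",tri((W,375,59),(S,210+672/5,240+283/5)).round(4),tri((W,322,288.5),(S,210+325/5,240+93/5)).round(4))
# fin depth points
u0,v0,u1,v1=280,200,340,270
m=[];
for v in range(v0,v1):
    for u in range(u0,u1):
        p=dep(W,u,v)
        if p[2]>0.04:m.append(p)
m=np.array(m);print(len(m),m.mean(0),m.min(0),m.max(0))
r=cv2.minAreaRect((m[:,:2]*1000).astype(np.float32));print(r)
# wedge via depth in scene
for n,d,b in [("S",S,(415,228,445,288)),("D",D,(255,190,310,220))]:
    P=np.array([dep(d,u,v) for v in range(b[1],b[3]) for u in range(b[0],b[2])])
    P=P[(P[:,2]>0.027)&(P[:,2]<.045)]; print(n,len(P),P.mean(0),cv2.minAreaRect((P[:,:2]*1000).astype(np.float32)))
# wedge corner marks
f=lambda x,y:(370+x/8,215+y/8)
g=lambda x,y:(240+x/8,180+y/8)
for nm,q,z in [("blk TL",(428,165),.034),("blk TR",(508,165),.034),("blk FR",(512,232),.034),("blk FL",(430,230),.034),("thinL",(448,515),.003),("thinR",(534,515),.003)]:
    print(nm,onz(S,*f(*q),z).round(4))
for nm,q,z in [("blk far-back",(170,190),.034),("near-back",(205,212),.034),("near front",(278,185),.034),("far front",(243,157),.034),("thin near",(503,168),.003),("thin far",(468,138),.003)]:
    print(nm,onz(D,*g(*q),z).round(4))
E
```

```text
cam [1.566 0.526 0.979]
cam [ 0.228 -1.098  0.852]
cam [0.625 0.073 0.384]
[0.6747 0.1295 0.016 ]
[0.868  0.0879 0.016 ]
[ 0.8219 -0.1252  0.016 ]
[ 0.6294 -0.0859  0.016 ]
[np.float64(0.1978), np.float64(0.218), np.float64(0.1964), np.float64(0.2201)]
-0.21208661092132344 -0.20144695155614462 -0.20737204692933972
S [0.6763 0.1329 0.016 ] (344.4, 297.0)
S [ 0.6258 -0.0834  0.016 ] (274.4, 258.4)
tri [0.6744 0.1308 0.0145] [ 0.6289 -0.082   0.0196]
355 [ 0.61922994 -0.02448186  0.06475196] [ 0.6078942  -0.03846529  0.04008941] [0.62986822 0.07308339 0.38417321]
((626.8290405273438, 17.09450912475586), (109.83995819091797, 22.111217498779297), 80.57939910888672)
S 118 [0.41516574 0.24959905 0.03411713] ((413.9241027832031, 249.47854614257812), (38.8021125793457, 25.815853118896484), 23.584060668945312)
D 91 [0.40937803 0.24429837 0.03528426] ((410.1789245605469, 247.11627197265625), (37.03123092651367, 31.55254364013672), 23.148820877075195)
blk TL [0.4028 0.2328 0.034 ]
blk TR [0.392  0.2561 0.034 ]
blk FR [0.4241 0.2675 0.034 ]
blk FL [0.434  0.2438 0.034 ]
thinL [0.5248 0.2824 0.003 ]
thinR [0.5138 0.3059 0.003 ]
blk far-back [0.3921 0.2501 0.034 ]
near-back [0.4018 0.2315 0.034 ]
near front [0.4307 0.2428 0.034 ]
far front [0.422 0.266 0.034]
thin near [0.5235 0.2825 0.003 ]
thin far [0.5156 0.308  0.003 ]
```

```bash
cat >> h.py <<'E'
from scipy.spatial.transform import Rotation as Rn
def tool(s): return Rn.from_euler("xyz",s["tool_rot"]).as_matrix()
def plan(s,target,yaw,p=None):
    "tool-frame shift and rotvec (deg) to reach TCP target with x down and jaw axis at world angle yaw (mod pi)"
    R=tool(s);p=s["tool_pos"] if p is None else p
    best=None
    for k in (0,np.pi):
        y=np.array([np.cos(yaw+k),np.sin(yaw+k),0]);x=np.array([0,0,-1.]);G=np.c_[x,y,np.cross(x,y)]
        rv=Rn.from_matrix(R.T@G).as_rotvec(degrees=True)
        print("shift",(R.T@(np.array(target)-p)*1000).round(1),"rot",rv.round(2))
E
python3 - <<'E'
from h import *
from cell import arm
W=load("wrist0")
s=arm.read_state();print(tool(s).round(3))
P=np.array([dep(W,u,v) for v in range(200,270) for u in range(280,340)])
P=P[(P[:,2]>.04)&(P[:,2]<.06)];print(len(P),P.mean(0),cv2.minAreaRect((P[:,:2]*1000).astype(np.float32)))
f=lambda x,y:(270+x/3.3,140+y/3.3)
# fin top corners from c3 crop
print([onz(W,*f(*q),.047).round(4)[:2] for q in [(112,298),(183,310),(172,372),(98,358)]])
print("blue",[onz(W,*q,z).round(3) for q,z in [((48,160),0),((98,158),0),((45,0),.01),((72,0),.01),((48,120),.034)]])
E
python3 - <<'E'
from h import *
W=load("wrist0")
im=cv2.resize(W["pixels"][195:265,280:345,::-1],None,fx=8,fy=8,interpolation=cv2.INTER_CUBIC);cv2.imwrite("pics/c5.png",cv2.convertScaleAbs(im,alpha=2.5))
E
```

```text
[[-0.001  1.     0.   ]
 [-0.     0.    -1.   ]
 [-1.    -0.001  0.   ]]
336 [ 0.61890864 -0.02999894  0.04668945] ((618.8702392578125, -30.865999221801758), (12.16757869720459, 22.091867446899414), 79.1005859375)
[array([ 0.6126, -0.016 ]), array([ 0.632 , -0.0194]), array([ 0.629 , -0.0372]), array([ 0.6086, -0.0331])]
blue [array([0.363, 0.042, 0.   ]), array([0.412, 0.044, 0.   ]), array([0.393, 0.176, 0.01 ]), array([0.416, 0.176, 0.01 ]), array([0.393, 0.079, 0.034])]
```

View pics/c5.png

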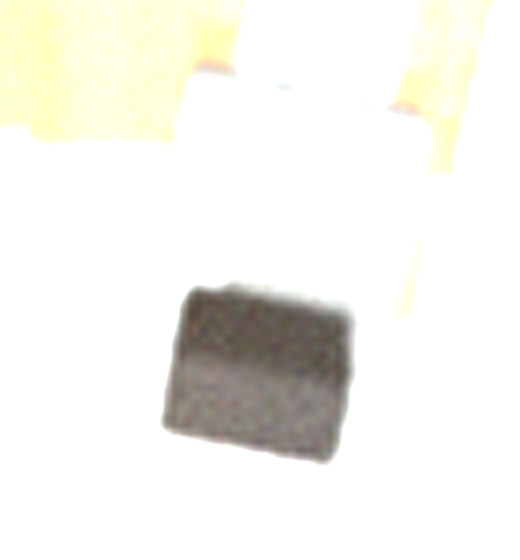

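```bash
python3 - <<'E'
from h import *
from cell import arm
plan(arm.read_state(),[.619,-.030,.12],np.pi/2-.205)
E
```

```text
shift [118.1  -5.4  29.9] rot [-7.825e+01 -5.000e-02  7.000e-02]
shift [118.1  -5.4  29.9] rot [1.0175e+02 8.0000e-02 5.0000e-02]
```

Call:
arm_command(moves=[{"dx": 0.02,"dy": -0.001,"dz": 0.006,"rx": -10,"grip": 0.05},{"dx": 0.045,"dy": -0.002,"dz": 0.012,"rx": -20,"grip": 0.05},{"dx": 0.07,"dy": -0.003,"dz": 0.018,"rx": -30,"grip": 0.05},{"dx": 0.09,"dy": -0.004,"dz": 0.024,"rx": -40,"grip": 0.05},{"dx": 0.11,"dy": -0.0055,"dz": 0.03,"rx": -50,"grip": 0.05}])

```text
invalid input
```

Call:
arm_command(moves=[{"rx": -10,"grip": 0.05},{"rx": -20,"grip": 0.05},{"rx": -28.3,"grip": 0.05},{"rx": -28.3,"grip": 0.05}])

```text
invalid input
```

```bash
python3 - <<'E'
from h import *
from cell import arm,vision
plan(arm.read_state(),[.619,-.030,.12],np.pi/2-.205)
d=vision.snapshot("wrist");np.savez("pics/w1.npz",**d);cv2.imwrite("pics/w1.png",d["pixels"][:,:,::-1])
print(arm.read_state()["joint_pos"])
E
```

```text
shift [118.1  -5.4  29.9] rot [-7.825e+01 -5.000e-02  7.000e-02]
shift [118.1  -5.4  29.9] rot [1.0175e+02 8.0000e-02 5.0000e-02]
[ 0.03380763  0.68966256 -0.19457545  1.56590257  0.15730387  0.90249331
 -0.2151083 ]
```

View pics/w1.png

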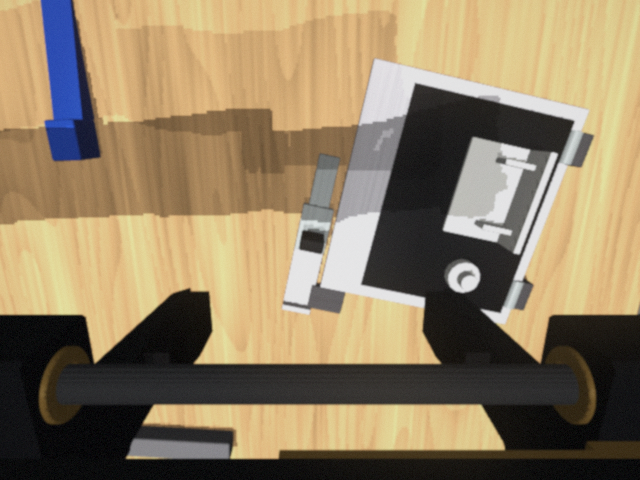

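Both calls were refused, so nothing moved. I'll try again with every key filled in.

Call:
arm_command(moves=[{"dx": 0.02,"dy": -0.001,"dz": 0.006,"rx": -10,"ry": 0,"rz": 0,"grip": 0.05},{"dx": 0.045,"dy": -0.002,"dz": 0.012,"rx": -20,"ry": 0,"rz": 0,"grip": 0.05},{"dx": 0.07,"dy": -0.003,"dz": 0.018,"rx": -30,"ry": 0,"rz": 0,"grip": 0.05},{"dx": 0.09,"dy": -0.004,"dz": 0.024,"rx": -40,"ry": 0,"rz": 0,"grip": 0.05},{"dx": 0.11,"dy": -0.0055,"dz": 0.03,"rx": -50,"ry": 0,"rz": 0,"grip": 0.05}])

```text
clock: 0.82
tool_pos: [0.6194, -0.0303, 0.1278]
tool_rot: [-2.671, 1.571, 2.92]
ft_force: [-0.1, -0.3, -0.5]
width: 0.0496
```

Call:
arm_command(moves=[{"dx": 0,"dy": 0,"dz": 0,"rx": -10,"ry": 0,"rz": 0,"grip": 0.05},{"dx": 0,"dy": 0,"dz": 0,"rx": -20,"ry": 0,"rz": 0,"grip": 0.05},{"dx": 0,"dy": 0,"dz": 0,"rx": -28.3,"ry": 0,"rz": 0,"grip": 0.05},{"dx": 0,"dy": 0,"dz": 0,"rx": -28.3,"ry": 0,"rz": 0,"grip": 0.05}])

```text
clock: 1.32
tool_pos: [0.6194, -0.0303, 0.1284]
tool_rot: [2.641, 1.57, 2.435]
ft_force: [-1.0, 0.6, 0.2]
width: 0.0501
```

```bash
python3 - <<'E'
from h import *
from cell import arm,vision
s=arm.read_state()
plan(s,[.619,-.030,.022],np.pi/2-.205)
d=vision.snapshot("wrist");np.savez("pics/w2.npz",**d);cv2.imwrite("pics/w2.png",d["pixels"][:,:,::-1])
print(s["joint_pos"],s["tool_pos"])
W=d
P=np.array([dep(W,u,v) for v in range(0,480) for u in range(0,640) if W["depth"][v,u]>0])
P=P[(P[:,2]>.042)&(P[:,2]<.052)&(abs(P[:,0]-.619)<.025)&(abs(P[:,1]+.03)<.03)];print(len(P),P.mean(0),cv2.minAreaRect((P[:,:2]*1000).astype(np.float32)))
E
```

```text
shift [ 1.064e+02  1.000e-01 -4.000e-01] rot [-0.07 -0.03 -0.02]
shift [ 1.064e+02  1.000e-01 -4.000e-01] rot [ 1.7993e+02 -3.0000e-02  5.0000e-02]
[ 0.26156749  0.86719032 -0.52851765  1.66277157  0.58162281  0.77420526
  0.82538684] [ 0.61937615 -0.03025385  0.12843132]
658 [ 0.61843527 -0.03080506  0.0469295 ] ((619.3699951171875, -31.079736709594727), (11.289180755615234, 22.767091751098633), 78.32327270507812)
```

View pics/w2.png

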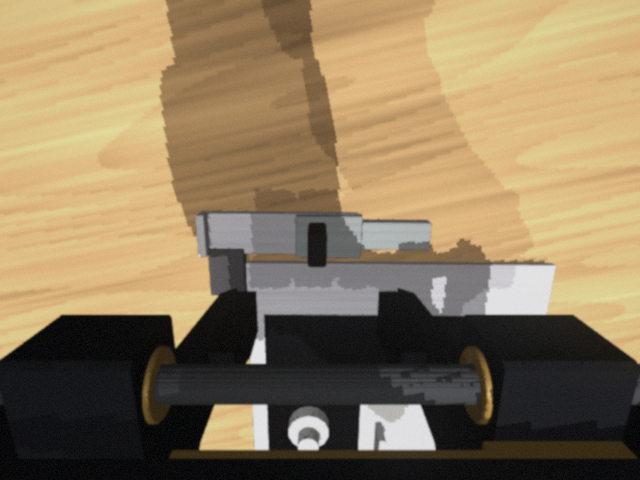

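The wrist view shows the black fin at (317,245), midway between the fingers. Depth puts it at (0.619, -0.031), 47 mm high, with yaw -0.204. I'll go down and grip it.

Call:
arm_command(moves=[{"dx": 0.05,"dy": 0,"dz": 0,"rx": 0,"ry": 0,"rz": 0,"grip": 0.05},{"dx": 0.085,"dy": 0,"dz": 0,"rx": 0,"ry": 0,"rz": 0,"grip": 0.05},{"dx": 0.106,"dy": 0,"dz": 0,"rx": 0,"ry": 0,"rz": 0,"grip": 0.05},{"dx": 0.106,"dy": 0,"dz": 0,"rx": 0,"ry": 0,"rz": 0,"grip": 0.05}])

```text
clock: 1.88
tool_pos: [0.6187, -0.0299, 0.0217]
tool_rot: [-2.74, 1.569, -2.945]
ft_force: [0.4, 1.2, 0.4]
width: 0.0504
```

Call:
arm_command(moves=[{"dx": 0,"dy": 0,"dz": 0,"rx": 0,"ry": 0,"rz": 0,"grip": 0},{"dx": 0,"dy": 0,"dz": 0,"rx": 0,"ry": 0,"rz": 0,"grip": 0},{"dx": 0,"dy": 0,"dz": 0,"rx": 0,"ry": 0,"rz": 0,"grip": 0},{"dx": 0,"dy": 0,"dz": 0,"rx": 0,"ry": 0,"rz": 0,"grip": 0}])

```text
clock: 2.38
tool_pos: [0.6198, -0.0301, 0.0232]
tool_rot: [0.018, 1.57, -0.186]
ft_force: [0.8, -1.0, 1.0]
width: 0.0117
```

Call:
arm_command(moves=[{"dx": 0,"dy": -0.012,"dz": 0,"rx": 0,"ry": 0,"rz": 0,"grip": 0},{"dx": 0,"dy": -0.024,"dz": 0,"rx": 0,"ry": 0,"rz": 0,"grip": 0},{"dx": 0,"dy": -0.036,"dz": 0,"rx": 0,"ry": 0,"rz": 0,"grip": 0},{"dx": 0,"dy": -0.047,"dz": 0,"rx": 0,"ry": 0,"rz": 0,"grip": 0},{"dx": 0,"dy": -0.054,"dz": 0,"rx": 0,"ry": 0,"rz": 0,"grip": 0}])

```text
clock: 3.0
tool_pos: [0.6081, -0.0843, 0.0232]
tool_rot: [-1.887, 1.57, -2.093]
ft_force: [-1.7, 2.3, 4.9]
width: 0.0118
```

Call:
arm_command(moves=[{"dx": 0,"dy": -0.003,"dz": 0,"rx": 0,"ry": 0,"rz": 0,"grip": 0},{"dx": 0,"dy": -0.005,"dz": 0,"rx": 0,"ry": 0,"rz": 0,"grip": 0},{"dx": 0,"dy": -0.005,"dz": 0,"rx": 0,"ry": 0,"rz": 0,"grip": 0}])

```text
clock: 3.38
tool_pos: [0.608, -0.0847, 0.0232]
tool_rot: [1.463, 1.565, 1.26]
ft_force: [0.2, 7.3, 3.9]
width: 0.0116
```

Call:
arm_command(moves=[{"dx": 0,"dy": -0.002,"dz": 0,"rx": 0,"ry": 0,"rz": 0,"grip": 0},{"dx": 0,"dy": -0.003,"dz": 0,"rx": 0,"ry": 0,"rz": 0,"grip": 0},{"dx": 0,"dy": -0.003,"dz": 0,"rx": 0,"ry": 0,"rz": 0,"grip": 0}])

```text
clock: 3.75
tool_pos: [0.6079, -0.0848, 0.0232]
tool_rot: [1.45, 1.561, 1.249]
ft_force: [1.0, 11.9, 1.5]
width: 0.0118
```

Extra push raises the force to 12 N with no travel, so the latch is at its stop. I'll relax the push, release and look.

Call:
arm_command(moves=[{"dx": 0,"dy": 0.005,"dz": 0,"rx": 0,"ry": 0,"rz": 0,"grip": 0},{"dx": 0,"dy": 0.005,"dz": 0,"rx": 0,"ry": 0,"rz": 0,"grip": 0.05},{"dx": 0,"dy": 0.005,"dz": 0,"rx": 0,"ry": 0,"rz": 0,"grip": 0.05},{"dx": 0,"dy": 0.005,"dz": 0,"rx": 0,"ry": 0,"rz": 0,"grip": 0.05}])

```text
clock: 4.25
tool_pos: [0.6076, -0.087, 0.0225]
tool_rot: [-1.901, 1.57, -2.106]
ft_force: [-0.4, 0.9, 1.3]
width: 0.0399
```

Call:
arm_command(moves=[{"dx": -0.04,"dy": 0,"dz": 0,"rx": 0,"ry": 0,"rz": 0,"grip": 0.05},{"dx": -0.09,"dy": 0,"dz": 0,"rx": 0,"ry": 0,"rz": 0,"grip": 0.05},{"dx": -0.12,"dy": 0,"dz": 0,"rx": 0,"ry": 0,"rz": 0,"grip": 0.05},{"dx": -0.12,"dy": 0,"dz": 0,"rx": 0,"ry": 0,"rz": 0,"grip": 0.05}])

```text
clock: 4.75
tool_pos: [0.6095, -0.0862, 0.1451]
tool_rot: [0.102, 1.566, -0.103]
ft_force: [0.3, 0.5, 0.5]
width: 0.0497
```

```bash
python3 - <<'E'
from h import *
from cell import arm,vision
s=arm.read_state()
d=vision.snapshot("wrist");np.savez("pics/w3.npz",**d);cv2.imwrite("pics/w3.png",d["pixels"][:,:,::-1])
print(s["joint_pos"],s["tool_pos"])
W=d
P=np.array([dep(W,u,v) for v in range(0,480) for u in range(0,640) if W["depth"][v,u]>0])
P=P[(P[:,2]>.042)&(P[:,2]<.052)&(abs(P[:,0]-.608)<.025)&(abs(P[:,1]+.085)<.03)];print(len(P),P.mean(0),cv2.minAreaRect((P[:,:2]*1000).astype(np.float32)))
plan(s,[.4125,.249,.13],.403+np.pi/2)
E
```

```text
[ 0.36811099  0.84123252 -0.55375819  1.67203217  0.58306492  0.79382166
  0.91195925] [ 0.60952222 -0.0862208   0.14510091]
587 [ 0.60686096 -0.0848854   0.04695727] ((607.5123291015625, -84.9155502319336), (11.30827522277832, 21.865985870361328), 78.04179382324219)
shift [  14.   288.1 -261.2] rot [-34.83   0.28   0.06]
shift [  14.   288.1 -261.2] rot [ 1.4517e+02  7.0000e-02 -3.6000e-01]
```

View pics/w3.png

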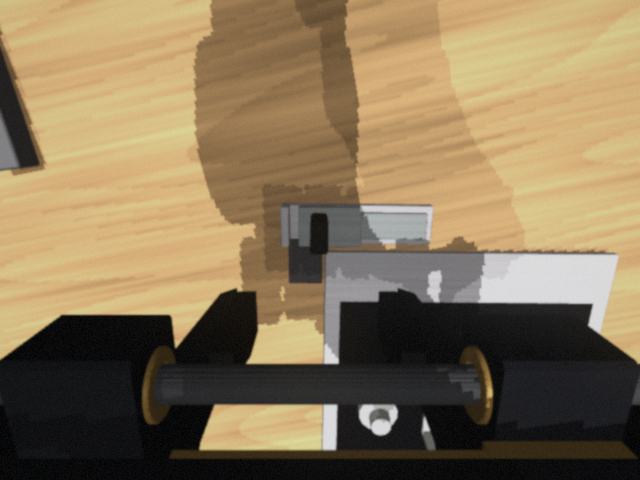

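Call:
arm_command(moves=[{"dx": 0,"dy": 0.042,"dz": -0.038,"rx": -7,"ry": 0,"rz": 0,"grip": 0.06},{"dx": 0,"dy": 0.084,"dz": -0.076,"rx": -14,"ry": 0,"rz": 0,"grip": 0.06},{"dx": 0,"dy": 0.126,"dz": -0.114,"rx": -21,"ry": 0,"rz": 0,"grip": 0.06},{"dx": 0,"dy": 0.168,"dz": -0.152,"rx": -28,"ry": 0,"rz": 0,"grip": 0.06},{"dx": 0,"dy": 0.21,"dz": -0.19,"rx": -34.8,"ry": 0,"rz": 0,"grip": 0.06}])

```text
clock: 5.42
tool_pos: [0.4627, 0.159, 0.1414]
tool_rot: [3.085, 1.568, -2.791]
ft_force: [0.0, -0.3, -0.1]
width: 0.0601
```

```bash
python3 - <<'E'
from h import *
from cell import arm,vision
s=arm.read_state();print(s["joint_pos"],s["tool_pos"])
plan(s,[.4125,.249,.12],.403+np.pi/2)
E
```

```text
[-0.04499939  0.74173281 -0.62290175  2.04375748  0.76663347  0.60348916
  0.77390639] [0.46273236 0.15900962 0.14141198]
shift [ 21.5 102.5 -10.5] rot [ 0.21 -0.15 -0.01]
shift [ 21.5 102.5 -10.5] rot [-1.7979e+02  1.0000e-02 -2.3000e-01]
```

Call:
arm_command(moves=[{"dx": 0.008,"dy": 0.05,"dz": -0.005,"rx": 0,"ry": 0,"rz": 0,"grip": 0.06},{"dx": 0.015,"dy": 0.099,"dz": -0.01,"rx": 0,"ry": 0,"rz": 0,"grip": 0.06},{"dx": 0.015,"dy": 0.1,"dz": -0.01,"rx": 0,"ry": 0,"rz": 0,"grip": 0.06}])

```text
clock: 5.8
tool_pos: [0.4129, 0.2503, 0.1266]
tool_rot: [2.256, 1.567, 2.668]
ft_force: [0.2, 0.4, 0.3]
width: 0.0604
```

```bash
python3 - <<'E'
from h import *
from cell import arm,vision
s=arm.read_state();print(s["joint_pos"],s["tool_pos"])
d=vision.snapshot("wrist");np.savez("pics/w4.npz",**d);cv2.imwrite("pics/w4.png",d["pixels"][:,:,::-1])
W=d
P=np.array([dep(W,u,v) for v in range(0,480) for u in range(0,640) if W["depth"][v,u]>0])
for z0,z1 in((.03,.04),(.003,.04)):
    Q=P[(P[:,2]>z0)&(P[:,2]<z1)&(abs(P[:,0]-.46)<.1)&(abs(P[:,1]-.27)<.06)];print(len(Q),Q.mean(0),cv2.minAreaRect((Q[:,:2]*1000).astype(np.float32)))
plan(s,[.4125,.249,.005],.403+np.pi/2)
E
```

```text
[-0.28753014  0.75385582 -0.57264262  2.07429589  0.79223431  0.54276845
  0.54005684] [0.41287652 0.25027543 0.12659178]
2135 [0.41109257 0.2471405  0.03410466] ((411.7693786621094, 247.55491638183594), (35.08647155761719, 25.852062225341797), 22.494672775268555)
5791 [0.44435205 0.26066937 0.02076046] ((453.9371337890625, 264.7553405761719), (126.19718170166016, 25.919301986694336), 22.231386184692383)
shift [121.6  -1.4  -0.6] rot [ 0.49 -0.13 -0.16]
shift [121.6  -1.4  -0.6] rot [-179.51    0.25   -0.21]
```

View pics/w4.png

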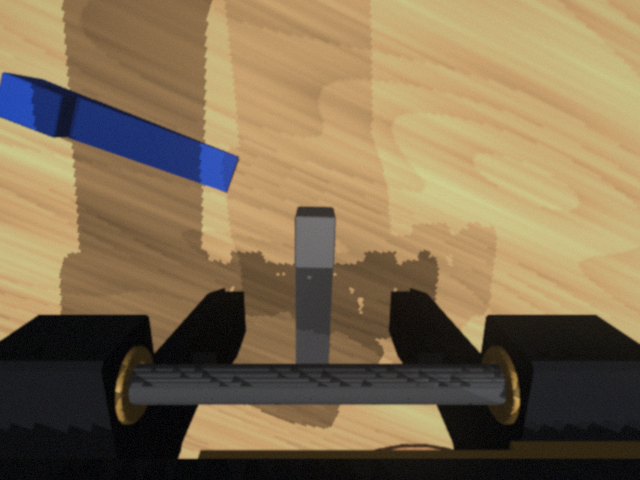

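```bash
python3 - <<'E'
from h import *
from cell import arm,vision
s=arm.read_state();W=load("w4")
for q in[(238,155),(228,190)]:
    p=onz(W,*q,.003);print(p, tool(s)[:,1]@(p-[.412,.248,.003]),tool(s)[:,2]@(p-[.412,.248,.003]))
plan(s,[.412,.248,.006],.393+np.pi/2)
E
```

```text
[0.38375749 0.17893004 0.003     ] -0.05220903548409726 -0.0533150712892477
[0.40895267 0.18082298 0.003     ] -0.06046178621043815 -0.02943477587975599
shift [120.6   1.3  -1.6] rot [ 0.84 -0.15 -0.01]
shift [120.6   1.3  -1.6] rot [-1.7916e+02  1.0000e-02 -2.4000e-01]
```

Call:
arm_command(moves=[{"dx": 0.04,"dy": 0.001,"dz": -0.0015,"rx": 0.8,"ry": 0,"rz": 0,"grip": 0.046},{"dx": 0.08,"dy": 0.001,"dz": -0.0015,"rx": 0.8,"ry": 0,"rz": 0,"grip": 0.046},{"dx": 0.11,"dy": 0.001,"dz": -0.0015,"rx": 0.8,"ry": 0,"rz": 0,"grip": 0.046},{"dx": 0.12,"dy": 0.001,"dz": -0.0015,"rx": 0.8,"ry": 0,"rz": 0,"grip": 0.046},{"dx": 0.12,"dy": 0.001,"dz": -0.0015,"rx": 0.8,"ry": 0,"rz": 0,"grip": 0.046}])

```text
clock: 6.48
tool_pos: [0.4143, 0.2445, 0.0065]
tool_rot: [-2.36, 1.567, -1.972]
ft_force: [-0.3, -0.4, 0.4]
width: 0.0457
```

Call:
arm_command(moves=[{"dx": 0,"dy": 0,"dz": 0,"rx": 0,"ry": 0,"rz": 0,"grip": 0},{"dx": 0,"dy": 0,"dz": 0,"rx": 0,"ry": 0,"rz": 0,"grip": 0},{"dx": 0,"dy": 0,"dz": 0,"rx": 0,"ry": 0,"rz": 0,"grip": 0},{"dx": 0,"dy": 0,"dz": 0,"rx": 0,"ry": 0,"rz": 0,"grip": 0}])

```text
clock: 6.98
tool_pos: [0.4147, 0.2467, 0.0082]
tool_rot: [-0.068, 1.57, 0.32]
ft_force: [-0.0, -0.7, 5.2]
width: 0.0258
```

```bash
python3 - <<'E'
from h import *
from cell import arm,vision
s=arm.read_state();print(s["tool_pos"],s["width"],tool(s).round(4).tolist())
E
```

```text
[0.41470687 0.24674458 0.00821659] 0.02578223228694086 [[0.001, -0.3791, 0.9254], [0.0003, 0.9254, 0.3791], [-1.0, -0.0001, 0.001]]
```

Call:
arm_command(moves=[{"dx": -0.02,"dy": 0,"dz": 0,"rx": 0,"ry": 0,"rz": 0,"grip": 0},{"dx": -0.05,"dy": 0,"dz": 0,"rx": 0,"ry": 0,"rz": 0,"grip": 0},{"dx": -0.08,"dy": 0,"dz": 0,"rx": 0,"ry": 0,"rz": 0,"grip": 0},{"dx": -0.08,"dy": 0,"dz": 0,"rx": 0,"ry": 0,"rz": 0,"grip": 0}])

```text
clock: 7.48
tool_pos: [0.4152, 0.2472, 0.0892]
tool_rot: [0.38, 1.567, 0.768]
ft_force: [0.5, 0.6, -0.6]
width: 0.0261
```

```bash
python3 - <<'E'
from h import *
from cell import arm,vision
s=arm.read_state();print(s["tool_pos"],s["width"],s["ft_force"])
d=vision.snapshot("side");np.savez("pics/d5.npz",**d);crop(d,220,100,420,250,4,"d5")
bed=np.array([.652,.0218]);yb=-.205;ex=np.array([np.cos(yb),np.sin(yb)])
t=bed+ex*(-.165);print(t)
plan(s,[t[0],t[1],s["tool_pos"][2]],yb+np.pi/2)
E
```

```text
[0.41518565 0.24724585 0.08923145] 0.02611894297559205 [ 0.54047754  0.64769994 -0.64091894]
[0.49045494 0.05538858]
shift [  -0.3 -206.1   -3. ] rot [33.99  0.16 -0.13]
shift [  -0.3 -206.1   -3. ] rot [-146.01    0.17    0.21]
```

View pics/d5.png

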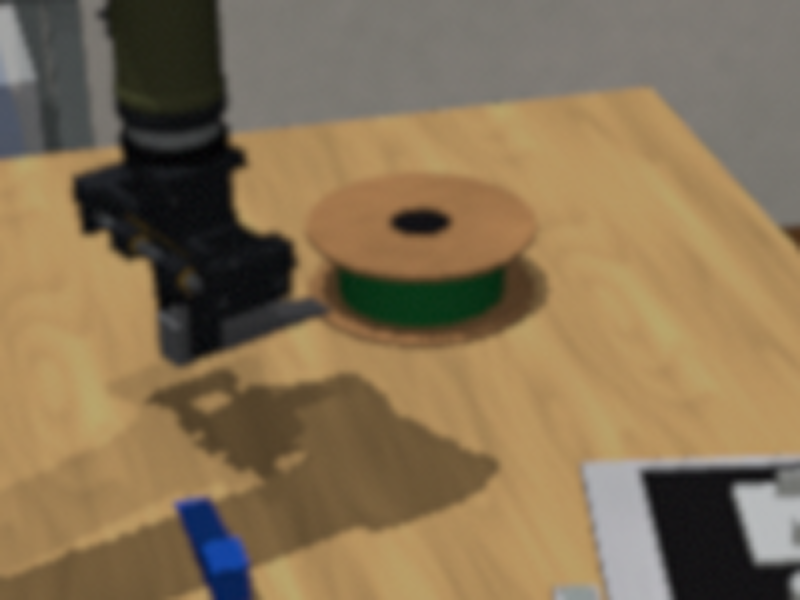

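The wedge is level in the gripper and clear of the bench. I'll carry it to in front of the notch.

Call:
arm_command(moves=[{"dx": 0,"dy": -0.04,"dz": -0.001,"rx": 7,"ry": 0,"rz": 0,"grip": 0},{"dx": 0,"dy": -0.08,"dz": -0.002,"rx": 14,"ry": 0,"rz": 0,"grip": 0},{"dx": 0,"dy": -0.12,"dz": -0.003,"rx": 21,"ry": 0,"rz": 0,"grip": 0},{"dx": 0,"dy": -0.165,"dz": -0.003,"rx": 28,"ry": 0,"rz": 0,"grip": 0},{"dx": 0,"dy": -0.206,"dz": -0.003,"rx": 34,"ry": 0,"rz": 0,"grip": 0}])

```text
clock: 8.15
tool_pos: [0.4895, 0.0532, 0.0865]
tool_rot: [-2.342, 1.569, -2.55]
ft_force: [-0.1, 1.0, -0.9]
width: 0.0257
```

Call:
arm_command(moves=[{"dx": 0.03,"dy": 0,"dz": 0,"rx": 0,"ry": 0,"rz": 0,"grip": 0},{"dx": 0.05,"dy": 0,"dz": 0,"rx": 0,"ry": 0,"rz": 0,"grip": 0},{"dx": 0.05,"dy": 0,"dz": 0,"rx": 0,"ry": 0,"rz": 0,"grip": 0}])

```text
clock: 8.52
tool_pos: [0.4881, 0.0547, 0.0358]
tool_rot: [-2.518, 1.566, -2.721]
ft_force: [0.1, -0.8, -0.3]
width: 0.0257
```

```bash
python3 - <<'E'
from h import *
from cell import arm,vision
s=arm.read_state();print(s["tool_pos"],s["width"],s["ft_force"],s["joint_pos"],tool(s).round(3).tolist())
for n in("side","scene","wrist"):
    d=vision.snapshot(n);np.savez(f"pics/{n}6.npz",**d);
    if n=="wrist":cv2.imwrite("pics/w6.png",d["pixels"][:,:,::-1])
    elif n=="side":crop(d,280,160,480,310,4,"d6")
    else: crop(d,210,170,410,320,4,"s6")
bed=np.array([.652,.0218]);yb=-.205;ex=np.array([np.cos(yb),np.sin(yb)])
t=bed+ex*(-.165);print(t)
plan(s,[t[0],t[1],.01],yb+np.pi/2)
E
```

```text
[0.48812723 0.05469906 0.03578854] 0.02571542177303532 [ 0.11778573 -0.78814763 -0.26466063] [-0.04288441  0.89428574 -0.2677023   2.0901634   0.87072042  0.27428398
  0.30187493] [[-0.004, 0.202, 0.979], [-0.002, 0.979, -0.202], [-1.0, -0.003, -0.004]]
[0.49045494 0.05538858]
shift [25.8  1.2  2.2] rot [ 0.11 -0.21  0.15]
shift [25.8  1.2  2.2] rot [-179.89   -0.23   -0.32]
```

View pics/w6.png

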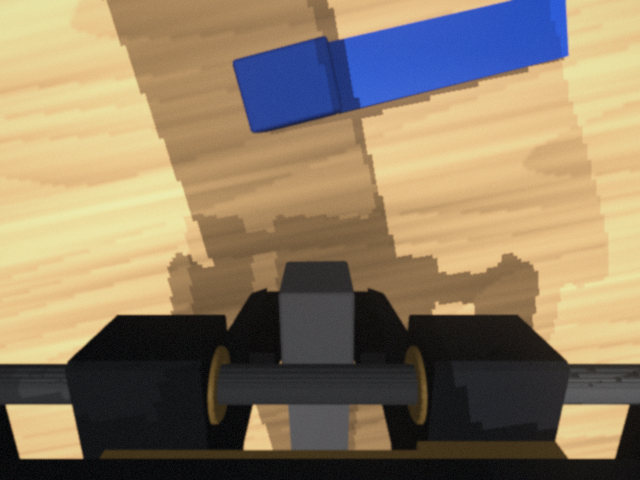

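View pics/d6.png

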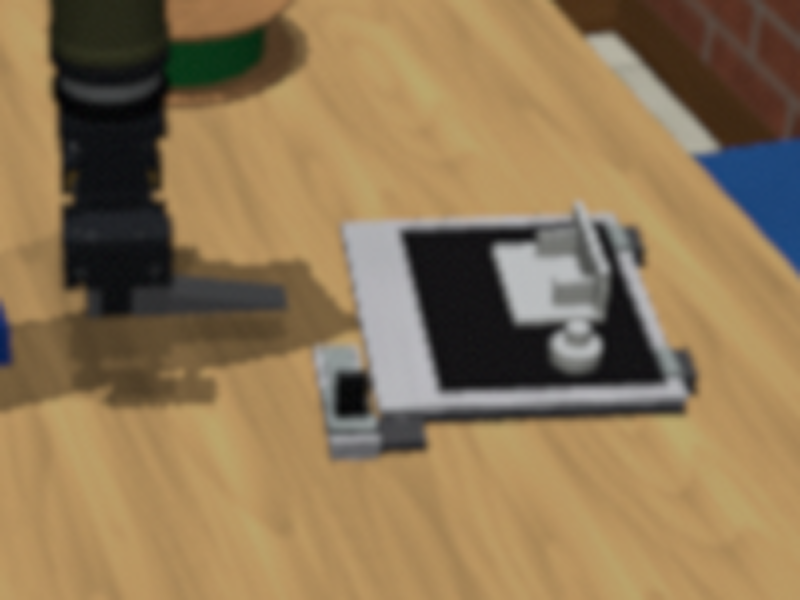

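View pics/s6.png

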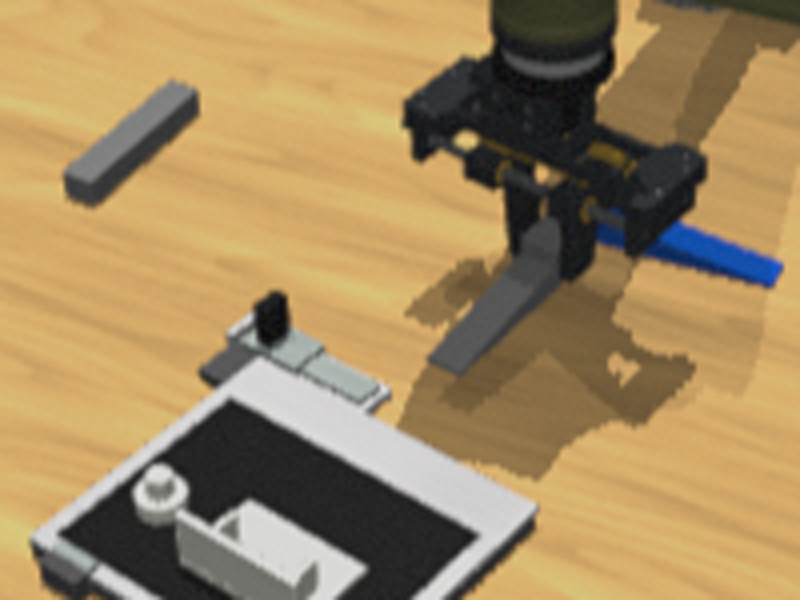

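```bash
python3 - <<'E'
from h import *
D=load("side6");S=load("scene6")
g=lambda x,y:(280+x/4,160+y/4); f=lambda x,y:(210+x/4,170+y/4)
L=[tri((D,*g(343,224)),(S,*f(537,510))),onz(D,*g(343,224),.016),onz(S,*f(537,510),.016)]
Rr=[tri((D,*g(377,411)),(S,*f(247,362))),onz(D,*g(377,411),.016),onz(S,*f(247,362),.016)]
print(np.round(L,4));print(np.round(Rr,4))
print("thin",tri((D,*g(284,306)),(S,*f(430,358))).round(4),tri((D,*g(282,288)),(S,*f(464,372))).round(4))
print(onz(D,*g(284,303),.029).round(4),onz(D,*g(282,287),.031).round(4),onz(S,*f(430,357),.031).round(4),onz(S,*f(464,371),.031).round(4))
s=np.array([.4881,.0547]);ex=np.array([.979,-.202]);print("pred thin",s+ex*.115)
E
```

```text
[[0.6757 0.1327 0.0141]
 [0.6744 0.1303 0.016 ]
 [0.678  0.1333 0.016 ]]
[[ 0.6283 -0.0857  0.0132]
 [ 0.6245 -0.0847  0.016 ]
 [ 0.6357 -0.0855  0.016 ]]
thin [0.5968 0.0243 0.0294] [0.6012 0.0482 0.0288]
[0.5977 0.0288 0.029 ] [0.6012 0.0446 0.031 ] [0.5981 0.0246 0.031 ] [0.601  0.0493 0.031 ]
pred thin [0.600685 0.03147 ]
```

Call:
arm_command(moves=[{"dx": 0.015,"dy": 0.001,"dz": 0,"rx": 0,"ry": 0,"rz": 0,"grip": 0},{"dx": 0.024,"dy": 0.001,"dz": 0,"rx": 0,"ry": 0,"rz": 0,"grip": 0},{"dx": 0.026,"dy": 0.001,"dz": 0,"rx": 0,"ry": 0,"rz": 0,"grip": 0},{"dx": 0.028,"dy": 0.001,"dz": 0,"rx": 0,"ry": 0,"rz": 0,"grip": 0},{"dx": 0.028,"dy": 0.001,"dz": 0,"rx": 0,"ry": 0,"rz": 0,"grip": 0}])

```text
clock: 9.3
tool_pos: [0.49, 0.056, 0.0099]
tool_rot: [0.36, 1.57, 0.156]
ft_force: [0.4, -0.8, -1.0]
width: 0.0258
```

Call:
arm_command(moves=[{"dx": 0.0015,"dy": 0,"dz": 0,"rx": 0,"ry": 0,"rz": 0,"grip": 0},{"dx": 0.0015,"dy": 0,"dz": 0,"rx": 0,"ry": 0,"rz": 0,"grip": 0}])

```text
clock: 9.55
tool_pos: [0.49, 0.056, 0.0083]
tool_rot: [0.283, 1.571, 0.079]
ft_force: [-0.2, 0.1, -0.8]
width: 0.0257
```

Call:
arm_command(moves=[{"dx": 0.0015,"dy": 0,"dz": 0,"rx": 0,"ry": 0,"rz": 0,"grip": 0},{"dx": 0.0015,"dy": 0,"dz": 0,"rx": 0,"ry": 0,"rz": 0,"grip": 0}])

```text
clock: 9.8
tool_pos: [0.4901, 0.0559, 0.0082]
tool_rot: [0.004, 1.569, -0.2]
ft_force: [-1.8, -0.4, 14.8]
width: 0.0255
```

Call:
arm_command(moves=[{"dx": -0.001,"dy": 0,"dz": 0,"rx": 0,"ry": 0,"rz": 0,"grip": 0},{"dx": -0.001,"dy": 0,"dz": 0.01,"rx": 0,"ry": 0,"rz": 0,"grip": 0},{"dx": -0.001,"dy": 0,"dz": 0.02,"rx": 0,"ry": 0,"rz": 0,"grip": 0},{"dx": -0.001,"dy": 0,"dz": 0.03,"rx": 0,"ry": 0,"rz": 0,"grip": 0},{"dx": -0.001,"dy": 0,"dz": 0.04,"rx": 0,"ry": 0,"rz": 0,"grip": 0}])

```text
clock: 10.42
tool_pos: [0.5263, 0.0486, 0.0082]
tool_rot: [-2.98, 1.567, 3.101]
ft_force: [-5.1, 1.1, 8.5]
width: 0.0259
```

```bash
python3 - <<'E'
from h import *
from cell import arm,vision
s=arm.read_state();print(s["tool_pos"],s["width"],s["ft_force"],tool(s).round(3).tolist())
for n in("side","scene"):
    d=vision.snapshot(n);np.savez(f"pics/{n}7.npz",**d);
    if n=="side":crop(d,320,190,420,265,8,"d7")
    else: crop(d,270,215,370,290,8,"s7")
E
```

```text
[0.52634142 0.04855277 0.00821726] 0.025871663628948487 [-5.13699705  1.06049767  8.45112501] [[-0.004, 0.201, 0.98], [0.0, 0.98, -0.201], [-1.0, -0.001, -0.004]]
```

View pics/d7.png

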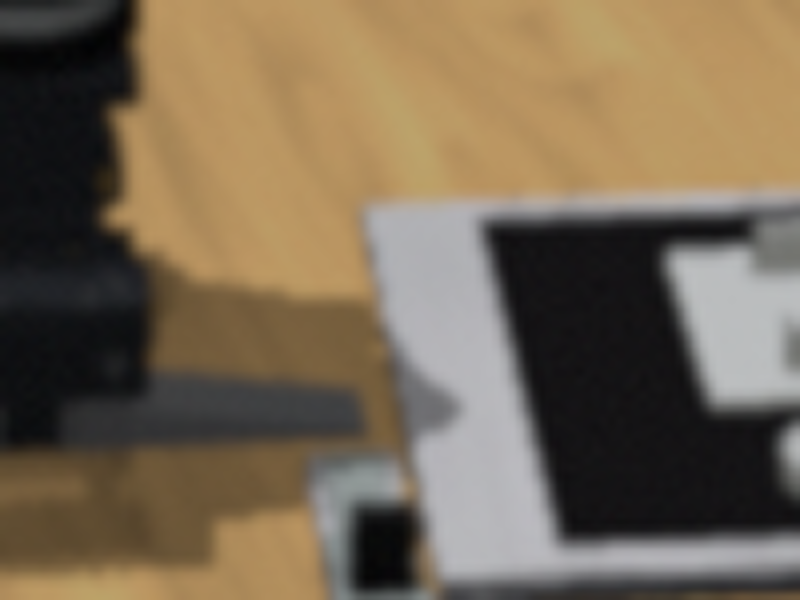

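View pics/s7.png

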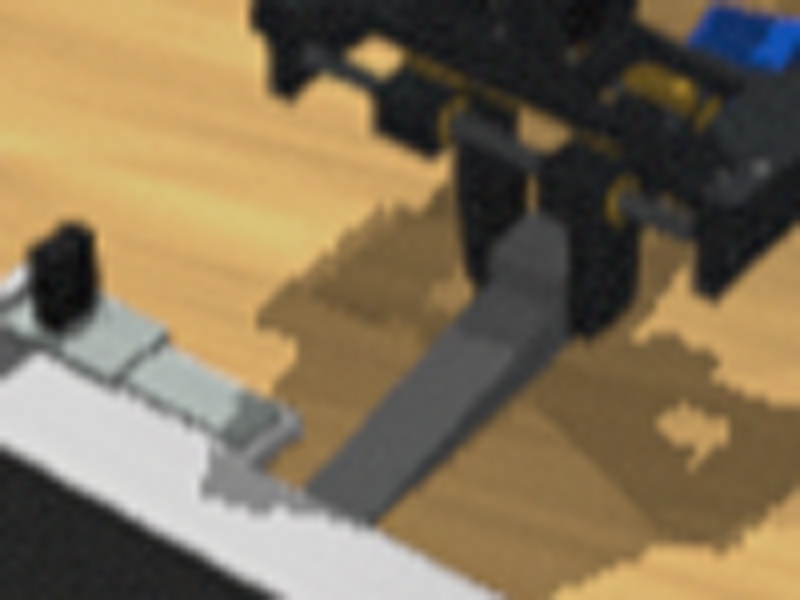

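```bash
python3 - <<'E'
from h import *
D=load("side7");S=load("scene7")
g=lambda x,y:(320+x/8,190+y/8); f=lambda x,y:(270+x/8,215+y/8)
b=np.array([.652,.0225]);ex=np.array([.979,-.204]);ey=np.array([.204,.979])
def B(p): r=p[:2]-b;return np.round([ex@r*1e3,ey@r*1e3],1)
print(B(onz(D,*g(366,432),.002)),B(onz(D,*g(358,388),.003)))
print("plate corners D",B(onz(D,*g(367,206),.016)),B(onz(D,*g(440,583),.016)))
print("blk S",[B(onz(S,*f(*q),z)) for q,z in[((470,305),.02),((555,342),.02),((312,495),.006),((378,525),.006)]])
print("TCP",B(np.array([.5263,.0486])), "tongue end S",B(onz(S,*f(278,412),.012)),B(onz(S,*f(235,455),.012)))
E
```

```text
[-13.9  -8.2] [-13.7  16.4]
plate corners D [  0.5 111.4] [  -3.2 -111.2]
blk S [array([-98.6,  -8.6]), array([-100.3,   23.5]), array([-11.2,  -3.2]), array([-12.8,  21.3])]
TCP [-1.284e+02 -1.000e-01] tongue end S [-29.5 -31.2] [ -6.2 -29.3]
```

Call:
arm_command(moves=[{"dx": 0,"dy": -0.002,"dz": 0.01,"rx": 0,"ry": 0,"rz": 0,"grip": 0},{"dx": 0,"dy": -0.002,"dz": 0.02,"rx": 0,"ry": 0,"rz": 0,"grip": 0},{"dx": 0,"dy": -0.002,"dz": 0.03,"rx": 0,"ry": 0,"rz": 0,"grip": 0},{"dx": 0,"dy": -0.002,"dz": 0.04,"rx": 0,"ry": 0,"rz": 0,"grip": 0},{"dx": 0,"dy": -0.002,"dz": 0.048,"rx": 0,"ry": 0,"rz": 0,"grip": 0}])

```text
clock: 11.15
tool_pos: [0.5735, 0.037, 0.0082]
tool_rot: [-3.027, 1.567, 3.053]
ft_force: [-5.5, 1.7, 9.9]
width: 0.0258
```

```bash
cat > look.py <<'E'
import sys
from h import *
from cell import arm,vision
k=sys.argv[1]
s=arm.read_state();print(s["tool_pos"].round(4) if hasattr(s["tool_pos"],"round") else s["tool_pos"],s["width"],np.round(s["ft_force"],1))
b=np.array([.652,.0225]);ex=np.array([.979,-.204]);ey=np.array([.204,.979])
r=np.array(s["tool_pos"])[:2]-b;print("TCP bed",ex@r*1e3,ey@r*1e3)
for n in("side","scene"):
    d=vision.snapshot(n);np.savez(f"pics/{n}{k}.npz",**d);
    if n=="side":crop(d,330,195,460,275,6,"d"+k)
    else: crop(d,210,230,360,340,5,"s"+k)
    d0=load(n+"6" if n=="scene" else "side6")
    # plate lift via depth: fit plane heights of front strip
    o=[]
    for dd in(d0,d):
        H=[]
        for x in np.arange(8,32,2):
            for y in list(range(-100,-40,4))+list(range(40,100,4)):
                p=b+ex*x/1e3+ey*y/1e3
                u,v=proj(dd,[*p,.016]);q=dep(dd,u,v)
                if .005<q[2]<.04:H.append(q[2])
        o.append((len(H),round(float(np.median(H))*1e3,2)))
    print(n,o)
E
python3 look.py 8
```

```text
[0.5735 0.037  0.0082] 0.02580429719696982 [-5.5  1.7  9.9]
TCP bed -79.85810273442412 -1.8188961064878364
side [(352, 18.6), (358, 18.46)]
scene [(360, 17.27), (359, 17.46)]
```

View pics/d8.png

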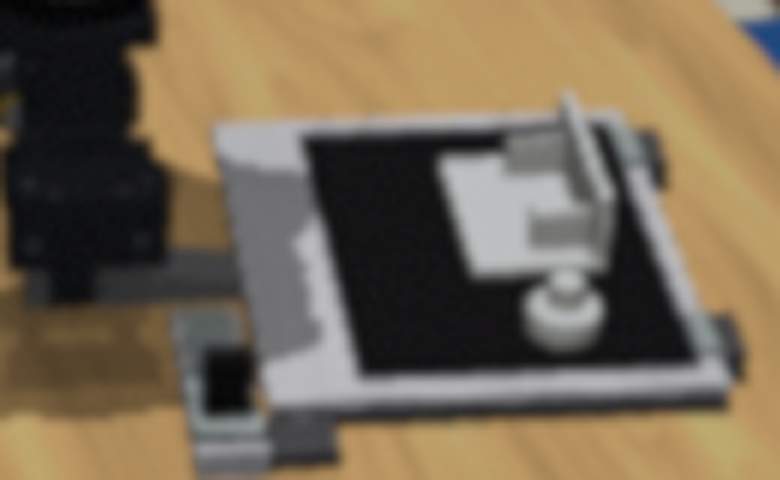

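View pics/s8.png

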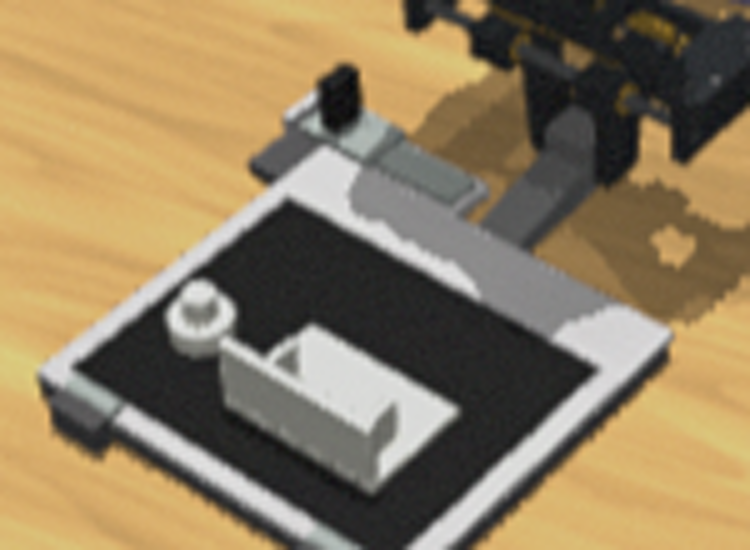

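The wedge is in the notch with the latch clear, and there is no lift yet. I'll go on in small steps and watch the plate height.

Call:
arm_command(moves=[{"dx": 0,"dy": 0,"dz": 0.005,"rx": 0,"ry": 0,"rz": 0,"grip": 0},{"dx": 0,"dy": 0,"dz": 0.01,"rx": 0,"ry": 0,"rz": 0,"grip": 0},{"dx": 0,"dy": 0,"dz": 0.014,"rx": 0,"ry": 0,"rz": 0,"grip": 0},{"dx": 0,"dy": 0,"dz": 0.018,"rx": 0,"ry": 0,"rz": 0,"grip": 0}])

```text
clock: 11.75
tool_pos: [0.5857, 0.0348, 0.0082]
tool_rot: [-2.963, 1.558, 3.119]
ft_force: [-16.2, 3.1, 18.7]
width: 0.0259
```

```bash
python3 look.py 9
```

```text
[0.5857 0.0348 0.0082] 0.025882089415530177 [-16.2   3.1  18.7]
TCP bed -67.4705015748786 -1.4585462454031661
side [(352, 18.6), (360, 19.56)]
scene [(360, 17.27), (360, 18.42)]
```

Call:
arm_command(moves=[{"dx": -0.0008,"dy": 0,"dz": 0.004,"rx": 0,"ry": 0,"rz": 0,"grip": 0},{"dx": -0.0008,"dy": 0,"dz": 0.008,"rx": 0,"ry": 0,"rz": 0,"grip": 0},{"dx": -0.0008,"dy": 0,"dz": 0.012,"rx": 0,"ry": 0,"rz": 0,"grip": 0},{"dx": -0.0008,"dy": 0,"dz": 0.012,"rx": 0,"ry": 0,"rz": 0,"grip": 0}])

```text
clock: 12.35
tool_pos: [0.6004, 0.0313, 0.0082]
tool_rot: [-2.956, 1.563, 3.124]
ft_force: [-9.2, 2.3, 6.4]
width: 0.0255
```

```bash
python3 look.py 10
```

```text
[0.6004 0.0313 0.0082] 0.02552045107138947 [-9.2  2.3  6.4]
TCP bed -52.30465214790361 -1.9523697419315542
side [(352, 18.6), (358, 21.68)]
scene [(360, 17.27), (360, 20.63)]
```

Call:
arm_command(moves=[{"dx": 0,"dy": 0,"dz": 0.003,"rx": 0,"ry": 0,"rz": 0,"grip": 0},{"dx": 0,"dy": 0,"dz": 0.006,"rx": 0,"ry": 0,"rz": 0,"grip": 0},{"dx": 0,"dy": 0,"dz": 0.0075,"rx": 0,"ry": 0,"rz": 0,"grip": 0},{"dx": 0,"dy": 0,"dz": 0.0075,"rx": 0,"ry": 0,"rz": 0,"grip": 0},{"dx": 0,"dy": 0,"dz": 0.0075,"rx": 0,"ry": 0,"rz": 0,"grip": 0}])

```text
clock: 13.08
tool_pos: [0.6073, 0.0299, 0.0082]
tool_rot: [-2.959, 1.562, 3.122]
ft_force: [-11.4, 1.5, 7.5]
width: 0.0259
```

```bash
python3 look.py 11
```

```text
[0.6073 0.0299 0.0082] 0.025889485825479064 [-11.4   1.5   7.5]
TCP bed -45.296282287708834 -1.839871706100442
side [(352, 18.6), (325, 22.6)]
scene [(360, 17.27), (359, 21.64)]
```

View pics/d11.png

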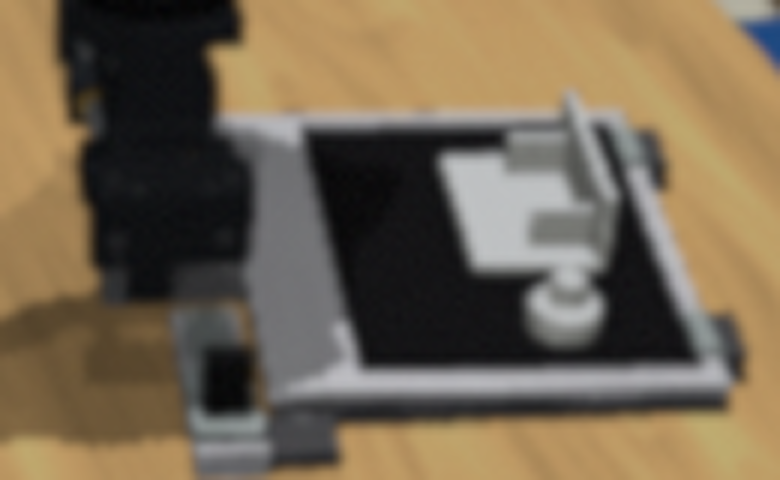

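View pics/s11.png

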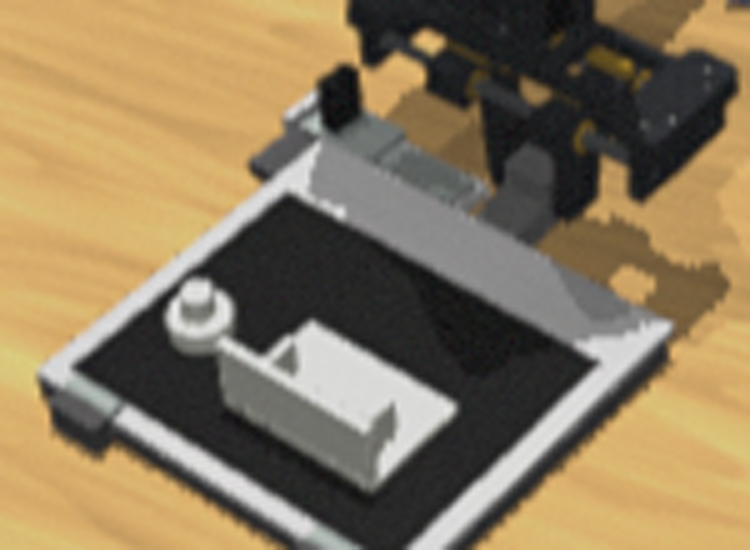

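```bash
python3 - <<'E'
from h import *
from cell import arm
s=arm.read_state();R=tool(s);print(R.round(4).tolist(), s["qvel"],np.round(s["wrist_torque"],2))
S=load("scene11");D=load("side11");S0=load("scene6")
b=np.array([.652,.0225]);ex=np.array([.979,-.204]);ey=np.array([.204,.979])
# profile of plate rise by x
for x in range(4,40,6):
    H=[]
    for dd in (S0,S):
        h=[]
        for y in list(range(-95,96,3)):
            p=b+ex*x/1e3+ey*y/1e3;u,v=proj(dd,[*p,.019]);q=dep(dd,u,v)
            if .01<q[2]<.03:h.append(q[2]*1e3)
        H.append(np.median(h))
    print(x,np.round(H,2),round((H[1]-H[0])*195/(195-x),2))
E
```

```text
[[-0.0089, 0.201, 0.9796], [0.0001, 0.9796, -0.201], [-1.0, -0.0017, -0.0087]] [-5.25058910e-05  2.17734701e-03  6.56762024e-04 -7.03877798e-05
  1.42025875e-03  5.45499995e-04 -5.90135378e-05] [ 0.59  1.91 -0.04]
4 [17.5  22.63] 5.23
10 [17.32 21.59] 4.5
16 [17.81 22.07] 4.64
22 [17.66 22.18] 5.09
28 [16.75 21.62] 5.69
34 [17.17 21.51] 5.26
```

The lift reads about 5 mm. The tool has leaned 0.5° under the push, so I'll level it to keep the wedge truly flat, then re-check.

Call:
arm_command(moves=[{"dx": 0,"dy": 0,"dz": 0,"rx": 0,"ry": -0.25,"rz": 0,"grip": 0},{"dx": 0,"dy": 0,"dz": 0,"rx": 0,"ry": -0.5,"rz": 0,"grip": 0},{"dx": 0,"dy": 0,"dz": 0,"rx": 0,"ry": -0.5,"rz": 0,"grip": 0},{"dx": 0,"dy": 0,"dz": 0,"rx": 0,"ry": -0.5,"rz": 0,"grip": 0}])

```text
clock: 13.68
tool_pos: [0.6074, 0.0299, 0.0082]
tool_rot: [-1.465, 1.569, -1.667]
ft_force: [-9.4, 1.4, 8.7]
width: 0.0258
```

```bash
python3 look.py 12; python3 - <<'E'
from h import *
from cell import arm
s=arm.read_state();R=tool(s);print(R.round(4).tolist(),np.round(s["wrist_torque"],2))
S=load("scene12");S0=load("scene6")
b=np.array([.652,.0225]);ex=np.array([.979,-.204]);ey=np.array([.204,.979])
o=[]
for x in range(4,40,2):
    H=[]
    for dd in (S0,S):
        h=[]
        for y in list(range(-95,96,3)):
            p=b+ex*x/1e3+ey*y/1e3;u,v=proj(dd,[*p,.019]);q=dep(dd,u,v)
            if .01<q[2]<.03:h.append(q[2]*1e3)
        H.append(np.median(h))
    o.append((H[1]-H[0])*195/(195-x))
print(np.mean(o),np.std(o))
W=S
crop(S,300,240,350,285,12,"s12b")
E
```

```text
[0.6074 0.0299 0.0082] 0.025844431379335647 [-9.4  1.4  8.7]
TCP bed -45.191158959889385 -1.8654406654194071
side [(352, 18.6), (330, 22.76)]
scene [(360, 17.27), (358, 21.51)]
[[-0.0001, 0.2011, 0.9796], [-0.0017, 0.9796, -0.2011], [-1.0, -0.0016, 0.0002]] [ 0.61  2.   -0.02]
5.050694669478549 0.4999143439373382
```

View pics/s12b.png

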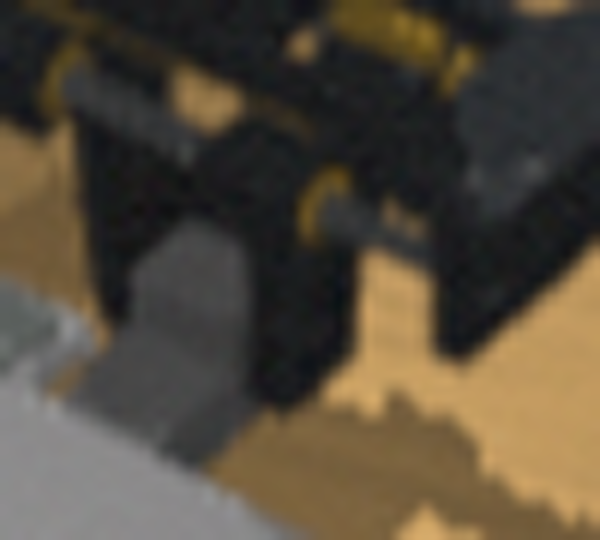

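The tool is level again, the wedge is still gripped, and there is a clear gap between fingers and plate. The fin hasn't moved from its open position at (340,95), so I'm handing in.

```bash
python3 - <<'E'
from cell import job,arm
print(job.finish_job());s=arm.read_state();print(s["clock"],s["tool_pos"],s["width"])
E
```

```text
the job is handed in; nothing more can be done
None
the job is handed in; nothing more can be done
```

The latch is fully open, and the wedge is under the middle of the plate's front edge, holding it up by about 5 mm. I handed the job in at about 14 s on the robot clock; no verdict was reported.

- **Latch:** I gripped the fin and slid it about 56 mm from where it stood, until extra push raised the force to 12 N with no more travel. The pictures after that show it still open.
- **Lift:** The camera's depth readings of the front strip give 5.05 mm, with about 0.5 mm of scatter. The ramp geometry gives about 4.9 mm. The side camera, partly blocked by the gripper, reads lower, at about 4.6 mm.
- **Wedge:** It is still gripped (25.8 mm opening), with the tool levelled and the fingertips at the same height as when I gripped the wedge on the bench. The horizontal push is about 9 N, and the bench is pushing up with about 9 N.
- **Centring:** The wedge is 2–4 mm off the notch's centre line by my measurements, so it is well clear of both seats.
- **Rest of the scene:** Only the wedge touches the plate. I did not move the spacer, spool, screwdriver or blue look-alike, but I took no separate last picture of each one.

My first two move calls were refused because some keys were missing, and nothing moved.

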